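Wedge the rocking brake test console

TASK

The cream test console rocks because its front left foot is too short: with your fingertips, push the wooden wedge thin end first along the mat under that foot until the console no longer rocks, but not so far that it jacks the console off its other feet. Then press the green button right down to prove that the console now stands firm, and let go, leaving the wedge in place. Slide the wedge, never lift it, leave the console where it stands, and do not disturb the other parts on the desk.

Things in the scene. Friction and masses are not known exactly. Their poses are not given: they have to be found in the camera images.
- console: cream steel brake test console, loose, 3 to 4 kg. Case 220 mm deep (x), 280 mm wide (y), bottom 24 mm above the mat; flat deck 70 mm high, hood along the back to 150 mm. Four levelling feet at x +-80, y +-163 mm; the front left one (-80, +163) is short. Origin on the mat under the case's middle; -x is its front, towards the robot, +y its left seen from the robot, z up
- console_ear (a point): centre of the top of the front left ear, a flat steel plate (46 mm along the console's x, y 135 to 185 mm from its middle) sticking out of the case's left side, its underside 30 mm and top 35 mm above the mat. It carries the short foot's screw, which stands up to 80 mm above the mat. The other three feet have such ears too
- short_foot (a point): centre of the short foot's rubber dome, a ball of 14 mm radius: its lowest point, 14 mm below, hangs 4 to 8 mm above the mat (differs between starts). The console rests level on the other three feet and rocks down on this one when the left front of the deck is pressed with some 3 to 5 N. The rubber mat all stands on is 3 mm thick, top at z = 0.003. Axes as the console's
- green_button (a joint): travel of the green push button, m: 0 up, 0.006 fully down. It moves straight down into the deck and springs back; it begins to move at about 2 N and is fully down at 6 N
- green_button_top (a point): centre of the top of the round green button (36 mm across), on the left front of the deck, about 92 mm above the mat when up
- wedge: hardwood wedge, loose, 55 g, 120 mm long (its x) by 50 mm wide (its y), 2 mm high at the thin end (x +60) rising evenly to 22 mm at the thick end (x -60). It lies flat on the mat to the console's left, thin end roughly towards the short foot. Origin at the centre of its underside, +x towards the thin end, z up
- wedge_heel (a point): centre of the wedge's upright thick end face (50 mm wide, 22 mm high), 11 mm above the mat. Axes as the wedge's
- wedge_slope (a point): middle of the wedge's sloping top face, 12 mm above the wedge's underside; z is square to the slope and x runs down it to the thin end (slope 1 in 6, 0.165 rad)
- gauge: black pressure gauge, 80 mm across, 34 mm high, lying dial up with a brass stem to one side; origin under its middle (bystander)
- coupling: brass coupling head standing on its flange, 92 mm over its two lugs, 62 mm high; origin under its middle (bystander)
- piston_cap: steel brake cylinder piston cap, 80 mm across, 36 mm high; origin under its middle (bystander)
- block_sample: grey brake block sample on a steel back plate, 122 x 50 x 37 mm; origin under its middle (bystander)
- spanner: steel spanner lying flat, 140 mm long; origin under its middle (bystander)
- nipple: brass hexagon nipple standing on end, 28 mm across, 38 mm high; origin under its middle (bystander)

How it is judged:
By the outcome, as a careful person would: the job done as asked, in the order asked, and still so for the second after the job is handed in, with the robot touching nothing.
It also fails if it takes over 48 s, if anything falls off the work surface, if the arm or the gripper's body presses on something with over 40 N, if the wrist force passes 120 N, or if a joint passes its speed limit or range.

ROBOT

A 6-joint arm with a two-finger parallel gripper is mounted at the origin on the work surface. World frame = base frame: x ahead of the robot, y to its left, z up, the work surface at z = 0. Lengths are in m, angles in rad, forces in N, time in s.
With the tool pointing down it reaches from about 0.25 to 0.775 m from the base axis. Payload 4 kg.
Tool frame: the origin (TCP) lies on the centre line of the jaws, within the pads' length; the fingertips stand r.tip_reach ahead of it and the grasp point (between the pads) lies 3 mm ahead of it (r.tip_reach is the distance from the TCP to the fingertips, in m); z points along the fingers, y is the line along which they close (so a half turn about z gives the same grasp; the last joint's range is limited). The gripper opens to 94 mm and grips with 3 to 60 N. Pads are 16 mm wide; open, the fingers measure 119 mm over their backs; the gripper's body (75 mm by 177 mm) begins 78 mm behind the grasp point.
Start: joints at [-1.384, 0.087, 1.371, -0, 1.684, -0.103], TCP at [0.157, -0.527, 0.228] pointing down, gripper open.
Joint ranges: [-3.1, 3.1], [-0.76, 2.03], [0.27, 2.55], [-1.08, 4.22], [0.17, 2.65], [-2.57, 2.57]. Speed limits (rad/s): [2.79, 2.79, 3.14, 3.14, 3.14, 3.14].

INTERFACE

Orientations are given as a rotation vector (axis times angle).
In Python, from bench import r gives the robot as it stands.
- The arm moves only by the tool play_rows, never from a script. Its argument "commands" is a list of rows, each a list of 2 entries, a list of its own where there are three numbers: the shift along the tool's x, y, z in cm, then the turn, a rotation vector about the tool's x, y, z in rad. A call has exactly 8 rows; each row shifts and turns the commanded pose from where the row before left it, along the tool's axes as they then stand; what a row does not reach is not made up. A row lasts 1/10 s, in which the tool goes at most 50 mm and 8.59 degrees, less where a joint would pass 70% of its speed; a pose out of reach is approached as far as the arm can. A call is refused whole if a number of a shift passes 5 or a number of a turn 0.15, either way. A call with a gripper value outside its range is refused whole. "gripper" is the opening, from -1 (shut) to 1 (fully open), set as the call begins (left out, the last holds). The fingers move at their own pace and stop on an object; "squeeze" is the grip in N (left out, the last holds). Time passes only in rows, so rows that do not move let the fingers close, or fill a call up. It gives the time, the measured TCP pose, the force, the opening and the grip force at its end, in the units of the state.
- r.read_state(): the state, without advancing time (a new reading comes with each control period).
- r.snapshot(name): name is "side" or "top" or "wrist"; returns the picture (400x640x3 uint8, red, green, blue); there is no depth.
- r.camera_info(name): a dict with "fx", "fy", "cx", "cy" (pixels), "D" ([k1, k2, p1, p2, k3] as OpenCV has them; the pictures are not rectified), "pose" (4x4, takes a point from camera to world coordinates). Camera axes: x right, y up, looking along -z (the intrinsics and any distortion apply to the point x, -y, -z); pixel columns grow to the right and rows downward; lengths in m; the calibration is good to about 2 mm. A picture is of the moment at which its call begins: read the wrist's pose just before it. camera_info takes no time and is no camera call; for the wrist camera it gives the pose at the moment of the call.
- r.hand_in(): hands the job in; it is judged then, once.
The state is a dict: "t": time; "qpos": joint angles; "qvel": joint speeds; "joint_efforts": joint torques, N m; "ee_pos": TCP position; "orientation": TCP orientation; "wrist_force": force on the tool from outside, world axes, zero at the start; "moment": the same for the moment, N m; "finger_gap": finger opening in m; "finger_force": force on a finger pad.
Only numpy, scipy, OpenCV 4.12 (cv2) and the standard library are available. Lean on these libraries where they do the work, as an engineer would, in place of code of your own. Each camera call takes 0.05 s, during which the arm holds its last target. There are 200 camera calls.

## Working session

There is one attempt and no reset: what is moved stays moved. The work goes in short steps, Python scripts to look and compute and a tool call to move; the robot and the scene stay as the last step left them, time stands still between calls to the robot, and variables do not carry over. Pictures are saved under pics/ and viewed, at most 10 in all, crops included, and the job is handed in when it is done.

Besides the shell and the picture viewer there is one more tool, called as name(argument=value, ...), one argument or row to a line, values as JSON. play_rows: Moves the arm, as the interface text tells. Its arguments: {"type":"object","properties":{"commands":{"type":"array","items":{"type":"array"}},"gripper":{"type":"number"},"squeeze":{"type":"number"}},"required":["commands"]}

```bash
mkdir -p pics; ls; python3 - <<'E'
from bench import r
import cv2,numpy as np
for n in ("top","side"):
    cv2.imwrite(f"pics/{n}0.png",r.snapshot(n)[:,:,::-1])
    c=r.camera_info(n);print(n,c)
s=r.read_state();print(s,r.tip_reach)
E
```

```text
pics
top {'fx': 391.1310472497492, 'fy': 391.1310472497492, 'cx': 323.2727491288624, 'cy': 195.88975353689506, 'D': array([0.01171231, 0.        , 0.        , 0.        , 0.        ]), 'pose': array([[-0.00906316,  0.99339563, -0.11438086,  0.42560433],
       [-0.99994362, -0.00963652, -0.00446081,  0.02906495],
       [-0.00553358,  0.11433398,  0.99342696,  0.88953472],
       [ 0.        ,  0.        ,  0.        ,  1.        ]])}
side {'fx': 458.1445895034789, 'fy': 458.1445895034789, 'cx': 316.80165720873424, 'cy': 206.15503168679103, 'D': array([-0.06070382,  0.        ,  0.        ,  0.        ,  0.        ]), 'pose': array([[-0.83252928,  0.35130186, -0.428348  ,  0.07766803],
       [-0.55397577, -0.52456114,  0.64648779,  0.73512872],
       [ 0.00241765,  0.77551442,  0.63132522,  0.79622024],
       [ 0.        ,  0.        ,  0.        ,  1.        ]])}
{'t': 0.1, 'qpos': array([-1.38409733e+00,  8.78800068e-02,  1.37208638e+00, -4.63135604e-06,
        1.68360132e+00, -1.03091767e-01]), 'qvel': array([ 1.02108275e-03, -1.93599679e-03, -3.21342625e-03,  4.17853874e-04,
        1.12953885e-04, -3.77230183e-05]), 'joint_efforts': array([ 1.37934705e-03, -3.41251552e+01, -3.03302515e+01,  7.19945971e-02,
        3.04779969e-02, -1.05986389e-04]), 'ee_pos': array([ 0.15707828, -0.52662481,  0.22643027]), 'orientation': array([-3.10671962e+00, -4.53325429e-01,  1.36791067e-04]), 'wrist_force': array([-0.93687533, -0.05714319,  0.32025919]), 'moment': array([ 0.02593906, -0.08209506, -0.02023829]), 'finger_force': 0.0, 'finger_gap': 0.09365601663339711} 0.022
```

View pics/top0.png

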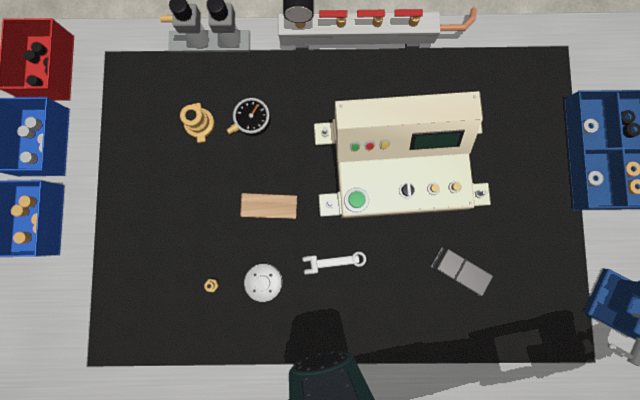

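View pics/side0.png

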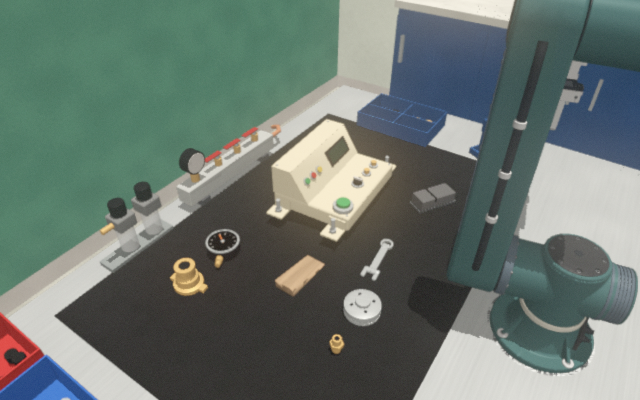

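The top view shows the wedge at about (241–297, 193–219), thin end right, the front-left ear at (330,204) and the green button at (357,200). The side view has the wedge at (300,275), the ear at (335,230) and the button at (343,205). Next I'll measure these.

```bash
cat > h.py <<'E'
from bench import r
import cv2,numpy as np
def ray(n,px,c=None):
    c=c or r.camera_info(n); K=np.array([[c['fx'],0,c['cx']],[0,c['fy'],c['cy']],[0,0,1]])
    u=cv2.undistortPoints(np.array(px,float).reshape(-1,1,2),K,c['D'])[:,0]
    d=np.c_[u[:,0],-u[:,1],-np.ones(len(u))]@c['pose'][:3,:3].T
    return c['pose'][:3,3],d
def onz(n,px,z,c=None):
    o,d=ray(n,px,c); z=np.broadcast_to(z,len(d))
    return o+d*((z-o[2])/d[:,2])[:,None]
def tri(n1,p1,n2,p2,c1=None,c2=None):
    o1,d1=ray(n1,[p1],c1);o2,d2=ray(n2,[p2],c2);d1=d1[0];d2=d2[0]
    s=np.linalg.lstsq(np.c_[d1,-d2],o2-o1,rcond=None)[0]
    a=o1+s[0]*d1;b=o2+s[1]*d2
    return (a+b)/2,np.linalg.norm(a-b)
def mask(im,lo,hi,box):
    h=cv2.cvtColor(im,cv2.COLOR_RGB2HSV); m=cv2.inRange(h,lo,hi)
    k=np.zeros_like(m);x0,y0,x1,y1=box;k[y0:y1,x0:x1]=1;return m*k
def big(m):
    return max(cv2.findContours(m,cv2.RETR_EXTERNAL,cv2.CHAIN_APPROX_NONE)[0],key=cv2.contourArea)
E
python3 - <<'E'
from h import *
np.set_printoptions(precision=4,suppress=True)
T=r.snapshot("top");S=r.snapshot("side")
w=big(mask(T,(5,40,60),(25,255,255),(225,180,310,230)))
b=cv2.boxPoints(cv2.minAreaRect(w));print(b)
q=cv2.approxPolyDP(w,4,True)[:,0];print("quad",q)
for p in b: print(p, onz("top",[p],.025)[0],onz("top",[p],.005)[0])
g=[]
for n,I,bx in(("top",T,(335,180,380,220)),("side",S,(325,190,360,220))):
    m=mask(I,(50,80,50),(85,255,255),bx);c=big(m);g.append(cv2.minEnclosingCircle(c)[0]);print(g[-1],cv2.contourArea(c),cv2.fitEllipse(c))
print("button",tri("top",g[0],"side",g[1]))
def up(I,b,k,f):
    x0,y0,x1,y1=b;return cv2.resize(I[y0:y1,x0:x1,::-1],None,fx=k,fy=k,interpolation=cv2.INTER_CUBIC)
a=up(T,(230,170,390,235),5,0);b2=up(S,(260,180,380,300),5,0)[:,:]
cv2.imwrite("pics/tc.png",a[:, :800]);cv2.imwrite("pics/sc.png",b2)
E
```

```text
[[239.5022 216.9424]
 [240.4535 192.2098]
 [297.3309 194.3974]
 [296.3796 219.13  ]]
quad [[241 193]
 [242 217]
 [296 217]
 [296 195]]
[239.5022 216.9424] [0.4801 0.2187 0.025 ] [0.4813 0.2231 0.005 ]
[240.4535 192.2098] [0.5352 0.2175 0.025 ] [0.5377 0.2218 0.005 ]
[297.3309 194.3974] [0.5291 0.0907 0.025 ] [0.5314 0.0921 0.005 ]
[296.3796 219.13  ] [0.474  0.0929 0.025 ] [0.4751 0.0943 0.005 ]
(356.2164306640625, 199.04476928710938) 180.0 ((356.40625, 199.09336853027344), (15.1971435546875, 15.251867294311523), 55.6872673034668)
(342.9166564941406, 202.5) 80.0 ((342.8634948730469, 202.2950897216797), (8.612546920776367, 12.132365226745605), 89.15135955810547)
button (array([ 0.5105, -0.0348,  0.0909]), np.float64(0.0002898531050509049))
```

View pics/tc.png

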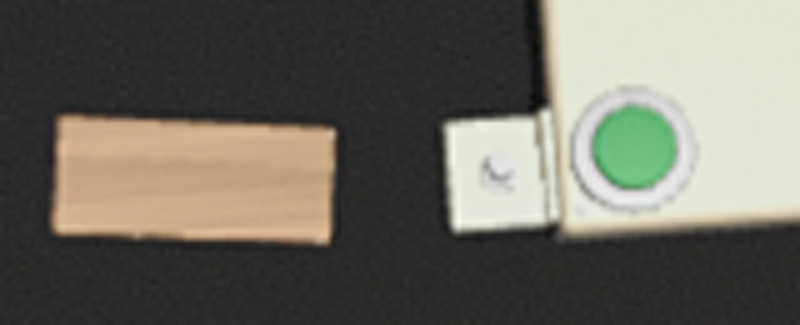

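View pics/sc.png

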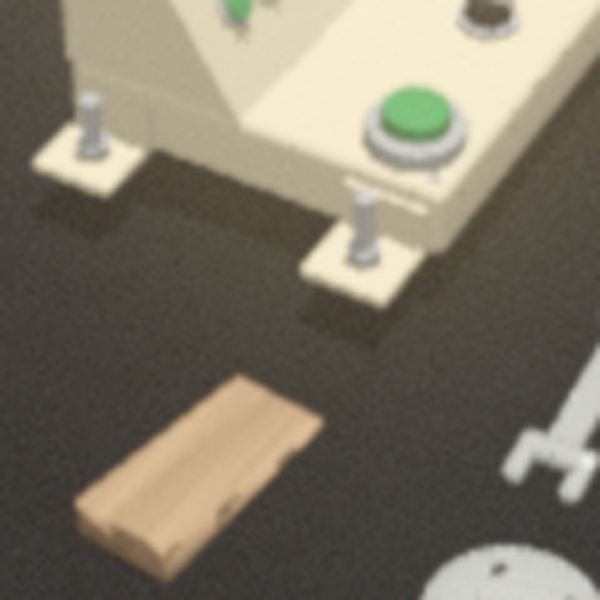

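```bash
python3 - <<'E'
from h import *
np.set_printoptions(precision=4,suppress=True)
t=lambda x,y:(230+x/5-.4,170+y/5-.4); s=lambda x,y:(260+x/5-.4,180+y/5-.4)
P={}
for n,a,b,z in(("heel+x",t(56,115),s(75,507),.025),("heel-x",t(52,236),s(165,557),.025),("thin+x",t(335,128),s(240,375),.005),("thin-x",t(330,243),s(323,423),.005),("ear+x",t(444,122),s(300,268),.038),("ear-x",t(452,232),s(385,305),.038),("screwtop",t(500,160),s(364,195),.083)):
    print(n,*tri("top",a,"side",b)); P[n]=onz("top",[a],z)[0]; print("   ",P[n],onz("side",[b],z)[0])
for A,B in(("heel+x","thin+x"),("heel-x","thin-x")):
    d=P[B]-P[A];print(np.arctan2(d[1],d[0]),np.linalg.norm(d))
e=P["ear+x"]-P["ear-x"];print("console yaw",np.arctan2(e[1],e[0]),np.linalg.norm(e))
E
```

```text
heel+x [0.534  0.2166 0.024 ] 0.0010544095151980815
    [0.5343 0.2167 0.025 ] [0.5329 0.2171 0.025 ]
heel-x [0.4813 0.2181 0.0255] 0.0022801231038535787
    [0.4804 0.2176 0.025 ] [0.4827 0.2181 0.025 ]
thin+x [0.5292 0.0936 0.0068] 0.0003927582277850361
    [0.5296 0.0938 0.005 ] [0.53   0.0921 0.005 ]
thin-x [0.4781 0.0965 0.0055] 0.001969925501620965
    [0.4773 0.0961 0.005 ] [0.4793 0.0965 0.005 ]
ear+x [0.5276 0.0435 0.0395] 0.00022341676427985397
    [0.5279 0.0435 0.038 ] [0.5284 0.0421 0.038 ]
ear-x [0.48   0.0406 0.0374] 0.0007771879992851291
    [0.4796 0.0404 0.038 ] [0.48   0.0413 0.038 ]
screwtop [0.5068 0.0196 0.0794] 4.9426947401995685e-05
    [0.5064 0.0197 0.083 ] [0.5046 0.0232 0.083 ]
-1.6089315401451685 0.12460509372502432
-1.5963641152843944 0.12319921949155568
console yaw 0.06444743146847957 0.04840683306790582
```

The two views agree: the foot is at about (0.5055, 0.020), the heel centre at (0.5075, 0.217), and the wedge axis is at yaw −1.60. I'll push the heel with both fingertips, tool y along the heel face. First I turn and lift.

play_rows(
  commands=[
    [[0, 0, -0.4], [0, 0, -0.15]],
    [[0, 0, -0.4], [0, 0, -0.15]],
    [[0, 0, -0.4], [0, 0, -0.15]],
    [[0, 0, -0.4], [0, 0, -0.15]],
    [[0, 0, -0.4], [0, 0, -0.15]],
    [[0, 0, -0.4], [0, 0, -0.15]],
    [[0, 0, -0.4], [0, 0, -0.15]],
    [[0, 0, 0], [0, 0, -0.2]],
  ],
  gripper=-0.55,
)

```text
refused, turn out of range in row 8
```

play_rows(
  commands=[
    [[0, 0, -0.4], [0, 0, -0.149]],
    [[0, 0, -0.4], [0, 0, -0.149]],
    [[0, 0, -0.4], [0, 0, -0.149]],
    [[0, 0, -0.4], [0, 0, -0.149]],
    [[0, 0, -0.4], [0, 0, -0.149]],
    [[0, 0, -0.4], [0, 0, -0.149]],
    [[0, 0, -0.4], [0, 0, -0.149]],
    [[0, 0, 0], [0, 0, -0.149]],
  ],
  gripper=-0.55,
)

```text
t: 1.0
ee_pos: [0.1572, -0.5272, 0.2559]
orientation: [2.311, 2.127, -0.001]
wrist_force: [-0.0, 0.1, 0.8]
finger_gap: 0.0333
finger_force: 0.0
```

```bash
cat >> h.py <<'E'
from scipy.spatial.transform import Rotation as Ro
def go(target,ang=None):
    s=r.read_state();R=Ro.from_rotvec(s['orientation']);M=R.as_matrix()
    print("t",s['t'].__round__(2),"ee",s['ee_pos'].round(4),"x-angle",np.arctan2(M[1,0],M[0,0]).round(4),"z",M[:,2].round(4),"gap",round(s['finger_gap'],4),"F",s['wrist_force'].round(2))
    print("tool shift cm",(M.T@(np.array(target)-s['ee_pos'])*100).round(2))
    if ang is not None:
        D=Ro.from_matrix([[np.cos(ang),np.sin(ang),0],[np.sin(ang),-np.cos(ang),0],[0,0,-1]])
        print("turn",(R.inv()*D).as_rotvec().round(4))
E
python3 -c "
from h import *
go((.5095,.255,.25),1.54)"
```

```text
t 1.0 ee [ 0.1572 -0.5272  0.2559] x-angle 1.488 z [ 1.e-04 -7.e-04 -1.e+00] gap 0.0333 F [-0.03  0.07  0.82]
tool shift cm [80.87 28.64  0.54]
turn [ 0.0002  0.0007 -0.052 ]
```

play_rows(
  commands=[
    [[4.2, 1.5, 0], [0, 0, 0]],
    [[4.2, 1.5, 0], [0, 0, 0]],
    [[4.2, 1.5, 0], [0, 0, 0]],
    [[4.2, 1.5, 0], [0, 0, 0]],
    [[4.2, 1.5, 0], [0, 0, 0]],
    [[4.2, 1.5, 0], [0, 0, 0]],
    [[4.2, 1.5, 0], [0, 0, 0]],
    [[4.2, 1.5, 0], [0, 0, 0]],
  ],
)

```text
t: 1.8
ee_pos: [0.3068, -0.2014, 0.2554]
orientation: [2.318, 2.119, 0.0]
wrist_force: [0.6, -0.7, -1.1]
finger_gap: 0.0211
finger_force: 0.0
```

play_rows(
  commands=[
    [[4.2, 1.5, 0], [0, 0, 0]],
    [[4.2, 1.5, 0], [0, 0, 0]],
    [[4.2, 1.5, 0], [0, 0, 0]],
    [[4.2, 1.5, 0], [0, 0, 0]],
    [[4.2, 1.5, 0], [0, 0, 0]],
    [[4.2, 1.5, 0], [0, 0, 0]],
    [[4.2, 1.5, 0], [0, 0, 0]],
    [[4.2, 1.5, 0], [0, 0, -0.05]],
  ],
)

```text
t: 2.6
ee_pos: [0.4562, 0.1229, 0.2554]
orientation: [2.262, 2.179, 0.0]
wrist_force: [0.2, 0.2, 0.3]
finger_gap: 0.0211
finger_force: 0.0
```

```bash
python3 -c "
from h import *
go((.5095,.255,.25),1.54)"
```

```text
t 2.6 ee [0.4562 0.1229 0.2554] x-angle 1.5336 z [ 3.e-04 -3.e-04 -1.e+00] gap 0.0211 F [0.19 0.18 0.29]
tool shift cm [13.4   4.83  0.54]
turn [ 0.0003  0.0003 -0.0064]
```

play_rows(
  commands=[
    [[3.3, 1.2, 0.1], [0, 0, -0.006]],
    [[3.3, 1.2, 0.1], [0, 0, 0]],
    [[3.4, 1.2, 0.1], [0, 0, 0]],
    [[3.4, 1.2, 0.2], [0, 0, 0]],
    [[0, 0, 0], [0, 0, 0]],
    [[0, 0, 0], [0, 0, 0]],
    [[0, 0, 0], [0, 0, 0]],
    [[0, 0, 0], [0, 0, 0]],
  ],
)

```text
t: 3.4
ee_pos: [0.5084, 0.2521, 0.2509]
orientation: [2.259, 2.182, 0.001]
wrist_force: [-0.1, 0.8, -0.4]
finger_gap: 0.021
finger_force: 0.0
```

```bash
python3 -c "
from h import *
go((.5095,.250,.033),1.54)
c=r.camera_info('wrist');print(c)
cv2.imwrite('pics/w1.png',r.snapshot('wrist')[:,:,::-1])"
```

```text
t 3.4 ee [0.5084 0.2521 0.2509] x-angle 1.5364 z [ 7.e-04 -1.e-04 -1.e+00] gap 0.021 F [-0.07  0.8  -0.36]
tool shift cm [-0.2   0.1  21.79]
turn [ 0.0007  0.0001 -0.0036]
{'fx': 323.11859136601237, 'fy': 323.11859136601237, 'cx': 319.1568228061446, 'cy': 200.07819313204934, 'D': array([0.00619249, 0.        , 0.        , 0.        , 0.        ]), 'pose': array([[ 9.99451738e-01,  3.19860136e-02,  8.55087827e-03,
         5.11503985e-01],
       [-3.31087832e-02,  9.66906111e-01,  2.52975059e-01,
         3.26942983e-01],
       [-1.76232795e-04, -2.53119471e-01,  9.67435012e-01,
         4.07595056e-01],
       [ 0.00000000e+00,  0.00000000e+00,  0.00000000e+00,
         1.00000000e+00]])}
```

View pics/w1.png

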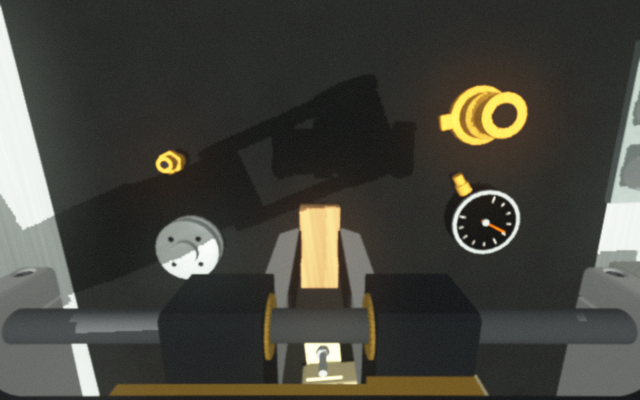

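Here the wedge heel is at (299–341, 206), the thin end at (302–338, 288) and the foot screw at (321,350), all nearly in line. I'll check these positions.

```bash
python3 -c "
from h import *
np.set_printoptions(precision=4,suppress=True)
I=r.snapshot('wrist')
w=big(mask(I,(5,40,60),(28,255,255),(290,195,350,295)));print(cv2.approxPolyDP(w,4,True)[:,0].tolist())
print(onz('wrist',[(299,206),(341,206)],.025),onz('wrist',[(302,288),(338,288)],.005),onz('wrist',[(304,344),(341,344)],.038),onz('wrist',[(321,350)],.083))
print(tri('wrist',(299,206),'top',(240,216.8)),tri('wrist',(341,206),'top',(240.8,192.6)))
"
```

```text
[[301, 203], [290, 225], [300, 235], [299, 289], [307, 294], [333, 294], [334, 289], [340, 294], [338, 238], [344, 260], [339, 231], [349, 229], [349, 215], [338, 203]]
[[0.4832 0.2203 0.025 ]
 [0.5348 0.2186 0.025 ]] [[0.4801 0.0967 0.005 ]
 [0.53   0.0951 0.005 ]] [[0.4815 0.0324 0.038 ]
 [0.5309 0.0308 0.038 ]] [[0.5049 0.0594 0.083 ]]
(array([0.4817, 0.2188, 0.0184]), np.float64(0.0020189018515720724)) (array([0.5349, 0.2175, 0.021 ]), np.float64(0.0002741674902365845))
```

play_rows(
  commands=[
    [[-0.2, 0.1, 4], [0, 0, 0]],
    [[0, 0, 4], [0, 0, 0]],
    [[0, 0, 4], [0, 0, 0]],
    [[0, 0, 4], [0, 0, 0]],
    [[0, 0, 3], [0, 0, 0]],
    [[0, 0, 2], [0, 0, 0]],
    [[0, 0, 0.6], [0, 0, 0]],
    [[0, 0, 0], [0, 0, 0]],
  ],
)

```text
t: 4.3
ee_pos: [0.5091, 0.2505, 0.034]
orientation: [-2.258, -2.183, 0.002]
wrist_force: [0.0, -0.4, 0.6]
finger_gap: 0.0212
finger_force: 0.0
```

```bash
python3 -c "
from h import *
go((.5095,.230,.035),1.54)"
```

```text
t 4.3 ee [0.5091 0.2505 0.034 ] x-angle 1.5371 z [-1.3e-03 -6.0e-04 -1.0e+00] gap 0.0212 F [ 0.02 -0.38  0.6 ]
tool shift cm [-2.05  0.11 -0.1 ]
turn [-0.0012  0.0007 -0.0029]
```

play_rows(
  commands=[
    [[-0.7, 0, 0], [0, 0, 0]],
    [[-0.7, 0, 0], [0, 0, 0]],
    [[-0.7, 0, 0], [0, 0, 0]],
    [[-0.7, 0, 0], [0, 0, 0]],
    [[-0.7, 0, 0], [0, 0, 0]],
    [[-0.7, 0, 0], [0, 0, 0]],
    [[-0.7, 0, 0], [0, 0, 0]],
    [[-0.7, 0, 0], [0, 0, 0]],
  ],
)

```text
t: 5.1
ee_pos: [0.5076, 0.1946, 0.0345]
orientation: [-2.258, -2.184, -0.0]
wrist_force: [-0.4, 1.2, -0.1]
finger_gap: 0.0212
finger_force: 0.5
```

play_rows(
  commands=[
    [[-0.7, 0, 0], [0, 0, 0]],
    [[-0.7, 0, 0], [0, 0, 0]],
    [[-0.7, 0, 0], [0, 0, 0]],
    [[-0.6, 0, 0], [0, 0, 0]],
    [[-0.5, 0, 0], [0, 0, 0]],
    [[-0.4, 0, 0], [0, 0, 0]],
    [[-0.2, 0, 0], [0, 0, 0]],
    [[0, 0, 0], [0, 0, 0]],
  ],
)

```text
t: 5.9
ee_pos: [0.5063, 0.1568, 0.0343]
orientation: [2.258, 2.184, -0.001]
wrist_force: [-0.3, 0.2, 0.2]
finger_gap: 0.021
finger_force: 0.0
```

```bash
python3 -c "
from h import *
go((.507,.13,.034),1.54)
t=r.snapshot('top');s=r.snapshot('side')
f=lambda I,b:cv2.resize(I[b[1]:b[3],b[0]:b[2],::-1],(400,400),interpolation=cv2.INTER_CUBIC)
cv2.imwrite('pics/m2.png',np.hstack([f(t,(260,150,360,250)),f(s,(270,180,370,280))]))"
```

```text
t 5.9 ee [0.5063 0.1568 0.0343] x-angle 1.5375 z [-3.e-04 -6.e-04 -1.e+00] gap 0.021 F [-0.28  0.19  0.18]
tool shift cm [-2.67  0.16  0.03]
turn [-0.0003  0.0006 -0.0025]
```

View pics/m2.png

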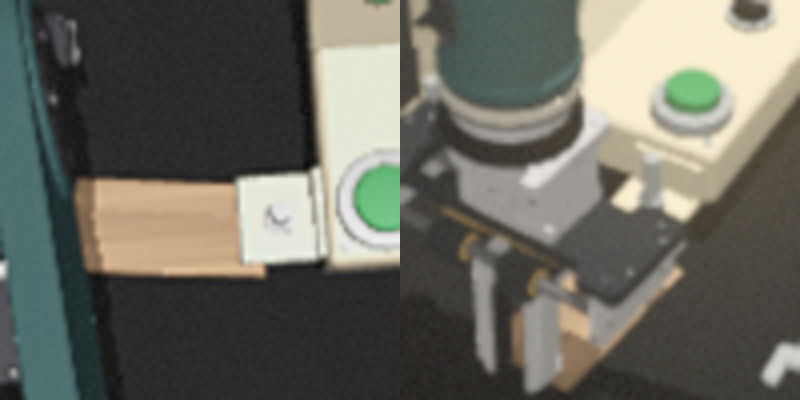

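The wedge is now under the ear edge, its thin corner at top pixel (326,219) and its centre line about 4 mm towards -x of the foot, which is acceptable. I'll advance slowly and feel for contact.

play_rows(
  commands=[
    [[-0.3, 0, 0], [0, 0, 0]],
    [[-0.3, 0, 0], [0, 0, 0]],
    [[-0.3, 0, 0], [0, 0, 0]],
    [[-0.3, 0, 0], [0, 0, 0]],
    [[-0.2, 0, 0], [0, 0, 0]],
    [[-0.2, 0, 0], [0, 0, 0]],
    [[-0.1, 0, 0], [0, 0, 0]],
    [[-0.1, 0, 0], [0, 0, 0]],
  ],
)

```text
t: 6.8
ee_pos: [0.5058, 0.1391, 0.0345]
orientation: [2.258, 2.184, 0.0]
wrist_force: [0.2, 0.3, -0.2]
finger_gap: 0.0211
finger_force: 0.1
```

play_rows(
  commands=[
    [[-0.05, 0, 0], [0, 0, 0]],
    [[-0.05, 0, 0], [0, 0, 0]],
    [[-0.05, 0, 0], [0, 0, 0]],
    [[-0.05, 0, 0], [0, 0, 0]],
    [[-0.05, 0, 0], [0, 0, 0]],
    [[-0.05, 0, 0], [0, 0, 0]],
    [[-0.05, 0, 0], [0, 0, 0]],
    [[-0.05, 0, 0], [0, 0, 0]],
  ],
)

```text
t: 7.6
ee_pos: [0.5058, 0.136, 0.0346]
orientation: [-2.257, -2.184, -0.002]
wrist_force: [-0.1, 5.9, 0.2]
finger_gap: 0.0207
finger_force: 2.7
```

play_rows(
  commands=[
    [[-0.05, 0, 0], [0, 0, 0]],
    [[-0.05, 0, 0], [0, 0, 0]],
    [[-0.05, 0, 0], [0, 0, 0]],
    [[-0.05, 0, 0], [0, 0, 0]],
    [[-0.05, 0, 0], [0, 0, 0]],
    [[-0.05, 0, 0], [0, 0, 0]],
    [[-0.05, 0, 0], [0, 0, 0]],
    [[-0.05, 0, 0], [0, 0, 0]],
  ],
)

```text
t: 8.4
ee_pos: [0.5058, 0.1341, 0.035]
orientation: [-2.255, -2.182, -0.008]
wrist_force: [-0.1, 10.1, 0.6]
finger_gap: 0.0207
finger_force: 5.4
```

```bash
cat > cmp.py <<'E'
from h import *
for n,bs in(("top",[(395,150,475,215),(336,185,380,218),(395,95,480,150)]),("side",[(350,150,400,210),(325,190,365,220)])):
    I=cv2.cvtColor(r.snapshot(n),cv2.COLOR_RGB2GRAY).astype(np.float32);O=cv2.imread(f"pics/{n}0.png",0).astype(np.float32)
    for x0,y0,x1,y1 in bs:
        a=O[y0:y1,x0:x1];b=I[y0:y1,x0:x1]
        w=cv2.createHanningWindow(a.shape[::-1],cv2.CV_32F)
        print(n,(x0,y0),cv2.phaseCorrelate(a,b,w))
go((.506,.13,.034),1.54)
E
python3 cmp.py
```

```text
top (395, 150) ((-0.021013484849312647, 0.03296755880636937), 1.0009388741519716)
top (336, 185) ((0.5887844234846327, 0.010154407050045222), 1.0690297306319814)
top (395, 95) ((-0.11333221322993836, -0.11228168168902997), 1.045360552823102)
side (350, 150) ((-0.2625203370306153, 0.0963940764508493), 0.5780962861378988)
side (325, 190) ((-0.031267662020923126, -0.17448330367010456), 0.9928098507722218)
t 8.5 ee [0.5058 0.134  0.0351] x-angle 1.5379 z [ 0.0012  0.0059 -1.    ] gap 0.0213 F [1.09 9.93 0.41]
tool shift cm [-0.4   0.03  0.1 ]
turn [ 0.0011 -0.0059 -0.0021]
```

The console hasn't moved, and the wedge is held with about 10 N of push (previously zero). I'll back off, rise and go above the button.

play_rows(
  commands=[
    [[0.5, 0, 0], [0, 0, 0]],
    [[1.5, 0, 0], [0, 0, 0]],
    [[2, 0, 0], [0, 0, 0]],
    [[0, 0, -3], [0, 0, 0]],
    [[0, 0, -4], [0, 0, 0]],
    [[0, 0, -4], [0, 0, 0]],
    [[0, 0, -3], [0, 0, 0]],
    [[0, 0, 0], [0, 0, 0]],
  ],
)

```text
t: 9.3
ee_pos: [0.5097, 0.1718, 0.1803]
orientation: [2.253, 2.18, 0.013]
wrist_force: [0.0, 0.0, 0.6]
finger_gap: 0.0213
finger_force: 0.0
```

```bash
python3 -c "
from h import *
go((.510,-.035,.135),1.54)"
```

```text
t 9.3 ee [0.5097 0.1718 0.1803] x-angle 1.5377 z [ 1.080e-02  9.000e-04 -9.999e-01] gap 0.0213 F [0.04 0.04 0.64]
tool shift cm [-20.68   0.66   4.51]
turn [ 0.0107 -0.0012 -0.0023]
```

play_rows(
  commands=[
    [[-3.5, 0.1, 0], [0, 0, 0]],
    [[-3.5, 0.1, 0], [0, 0, 0]],
    [[-3.5, 0.1, 0], [0, 0, 0]],
    [[-3.5, 0.1, 0], [0, 0, 0]],
    [[-3.5, 0.1, 0], [0, 0, 0]],
    [[-3.1, 0, 2], [0, 0, 0]],
    [[0, 0, 2], [0, 0, 0]],
    [[0, 0, 0], [0, 0, 0]],
  ],
  gripper=-1,
)

```text
t: 10.1
ee_pos: [0.5021, -0.0354, 0.1297]
orientation: [-2.255, -2.177, 0.01]
wrist_force: [-0.1, 0.7, 0.1]
finger_gap: 0.0006
finger_force: 0.0
```

```bash
python3 -c "
from h import *
go((.5105,-.035,.120),1.54)
f=lambda I,b:cv2.resize(I[b[1]:b[3],b[0]:b[2],::-1],(400,400),interpolation=cv2.INTER_CUBIC)
cv2.imwrite('pics/m3.png',np.hstack([f(r.snapshot('wrist'),(200,0,600,400)),f(r.snapshot('side'),(280,150,380,250))]))"
```

```text
t 10.1 ee [ 0.5021 -0.0354  0.1297] x-angle 1.5357 z [-9.2e-03  8.0e-04 -1.0e+00] gap 0.0006 F [-0.15  0.71  0.11]
tool shift cm [0.07 0.85 0.97]
turn [-0.0092 -0.0005 -0.0043]
```

View pics/m3.png

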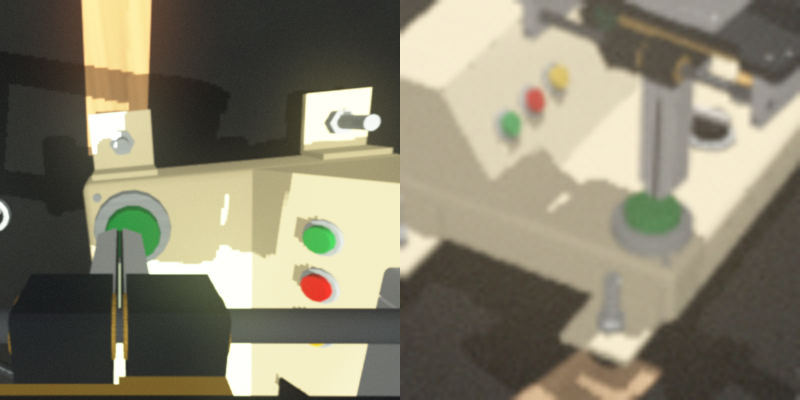

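The wrist view shows the closed tips slightly left of the button centre (132,228), consistent with the 8 mm offset. I'll correct that and descend.

play_rows(
  commands=[
    [[0, 0.45, 0], [0, 0, 0]],
    [[0, 0.4, 0], [0, 0, 0]],
    [[0, 0, 0.4], [0, 0, 0]],
    [[0, 0, 0.4], [0, 0, 0]],
    [[0, 0, 0.2], [0, 0, 0]],
    [[0, 0, 0.2], [0, 0, 0]],
    [[0, 0, 0], [0, 0, 0]],
    [[0, 0, 0], [0, 0, 0]],
  ],
)

```text
t: 11.0
ee_pos: [0.5135, -0.0352, 0.1224]
orientation: [2.258, 2.184, -0.0]
wrist_force: [-1.1, -0.5, 0.1]
finger_gap: 0.0005
finger_force: 0.0
```

play_rows(
  commands=[
    [[0, 0, 0.05], [0, 0, 0]],
    [[0, 0, 0.05], [0, 0, 0]],
    [[0, 0, 0.05], [0, 0, 0]],
    [[0, 0, 0.05], [0, 0, 0]],
    [[0, 0, 0.05], [0, 0, 0]],
    [[0, 0, 0.05], [0, 0, 0]],
    [[0, 0, 0], [0, 0, 0]],
    [[0, 0, 0], [0, 0, 0]],
  ],
)

```text
t: 11.8
ee_pos: [0.5135, -0.0351, 0.1195]
orientation: [2.258, 2.184, -0.0]
wrist_force: [0.5, 0.6, 0.1]
finger_gap: 0.0003
finger_force: 0.0
```

play_rows(
  commands=[
    [[0, -0.2, 0.05], [0, 0, 0]],
    [[0, 0, 0.05], [0, 0, 0]],
    [[0, 0, 0.05], [0, 0, 0]],
    [[0, 0, 0.05], [0, 0, 0]],
    [[0, 0, 0.05], [0, 0, 0]],
    [[0, 0, 0.05], [0, 0, 0]],
    [[0, 0, 0], [0, 0, 0]],
    [[0, 0, 0], [0, 0, 0]],
  ],
)

```text
t: 12.6
ee_pos: [0.5115, -0.0351, 0.1167]
orientation: [2.258, 2.184, 0.0]
wrist_force: [-0.3, -0.0, 2.3]
finger_gap: 0.0008
finger_force: 0.8
```

play_rows(
  commands=[
    [[0, 0, 0.05], [0, 0, 0]],
    [[0, 0, 0.05], [0, 0, 0]],
    [[0, 0, 0.05], [0, 0, 0]],
    [[0, 0, 0.05], [0, 0, 0]],
    [[0, 0, 0.05], [0, 0, 0]],
    [[0, 0, 0.05], [0, 0, 0]],
    [[0, 0, 0], [0, 0, 0]],
    [[0, 0, 0], [0, 0, 0]],
  ],
)

```text
t: 13.4
ee_pos: [0.5115, -0.0351, 0.1136]
orientation: [2.258, 2.184, 0.0]
wrist_force: [-1.5, 0.7, 4.1]
finger_gap: 0.0005
finger_force: 1.9
```

play_rows(
  commands=[
    [[0, 0, 0.05], [0, 0, 0]],
    [[0, 0, 0.05], [0, 0, 0]],
    [[0, 0, 0.05], [0, 0, 0]],
    [[0, 0, 0.05], [0, 0, 0]],
    [[0, 0, 0.05], [0, 0, 0]],
    [[0, 0, 0], [0, 0, 0]],
    [[0, 0, 0], [0, 0, 0]],
    [[0, 0, 0], [0, 0, 0]],
  ],
)

```text
t: 14.2
ee_pos: [0.5116, -0.0351, 0.1113]
orientation: [2.258, 2.184, 0.0]
wrist_force: [-1.9, 0.0, 6.1]
finger_gap: 0.0005
finger_force: 2.7
```

play_rows(
  commands=[
    [[0, 0, 0.05], [0, 0, 0]],
    [[0, 0, 0.05], [0, 0, 0]],
    [[0, 0, 0.03], [0, 0, 0]],
    [[0, 0, 0], [0, 0, 0]],
    [[0, 0, 0], [0, 0, 0]],
    [[0, 0, 0], [0, 0, 0]],
    [[0, 0, 0], [0, 0, 0]],
    [[0, 0, 0], [0, 0, 0]],
  ],
)

```text
t: 15.0
ee_pos: [0.5116, -0.0351, 0.1107]
orientation: [2.257, 2.184, 0.0]
wrist_force: [-3.5, 0.1, 8.1]
finger_gap: 0.0004
finger_force: 4.2
```

```bash
python3 -c "
from h import *
go((.5105,-.035,.120),1.54)"; python3 cmp.py
```

```text
t 15.0 ee [ 0.5116 -0.0351  0.1107] x-angle 1.5379 z [ 6.e-04 -2.e-04 -1.e+00] gap 0.0004 F [-3.54  0.12  8.09]
tool shift cm [ 0.   -0.11 -0.93]
turn [ 0.0006  0.0002 -0.0021]
top (395, 150) ((-0.4470535587003397, -0.42475308342621076), 0.3074062599076165)
top (336, 185) ((-2.8620539604423065, -1.6334186986212096), 0.1889955285154743)
top (395, 95) ((0.08904062066332585, -0.10203793503065128), 0.8503038791373924)
side (350, 150) ((-0.28628370155339766, -0.35804101993376136), 0.41167423184712726)
side (325, 190) ((0.2351231875705544, -0.13022390120987026), 0.8240555214881897)
t 15.1 ee [ 0.5116 -0.0351  0.1107] x-angle 1.5378 z [ 5.e-04 -2.e-04 -1.e+00] gap 0.0006 F [-3.79  0.79  7.62]
tool shift cm [16.48 -1.11  7.66]
turn [ 0.0005  0.0002 -0.0022]
```

play_rows(
  commands=[
    [[0, 0, 0.05], [0, 0, 0]],
    [[0, 0, 0.05], [0, 0, 0]],
    [[0, 0, 0], [0, 0, 0]],
    [[0, 0, 0], [0, 0, 0]],
    [[0, 0, 0], [0, 0, 0]],
    [[0, 0, 0], [0, 0, 0]],
    [[0, 0, 0], [0, 0, 0]],
    [[0, 0, 0], [0, 0, 0]],
  ],
)

```text
t: 15.9
ee_pos: [0.5116, -0.0351, 0.1106]
orientation: [2.257, 2.184, 0.001]
wrist_force: [-5.2, 1.6, 11.6]
finger_gap: 0.0003
finger_force: 5.9
```

The force is 11.6 N and the tool only moved 0.1 mm further, so the button is fully down and the console is firm. Now I let go and retreat.

play_rows(
  commands=[
    [[0, 0, -0.2], [0, 0, 0]],
    [[0, 0, -0.3], [0, 0, 0]],
    [[0, 0, -0.5], [0, 0, 0]],
    [[0, 0, -2], [0, 0, 0]],
    [[0, 0, -4], [0, 0, 0]],
    [[0, 0, -4], [0, 0, 0]],
    [[0, 0, -4], [0, 0, 0]],
    [[0, 0, 0], [0, 0, 0]],
  ],
)

```text
t: 16.7
ee_pos: [0.5143, -0.0356, 0.2651]
orientation: [2.251, 2.177, 0.011]
wrist_force: [0.9, -0.8, 0.7]
finger_gap: 0.0008
finger_force: 0.0
```

play_rows(
  commands=[
    [[-2, -2, 0], [0, 0, 0]],
    [[-4, -3, 0], [0, 0, 0]],
    [[-4, -3, 0], [0, 0, 0]],
    [[-4, -3, 0], [0, 0, 0]],
    [[-4, -3, 0], [0, 0, 0]],
    [[-4, -3, 0], [0, 0, 0]],
    [[-3, -2, 0], [0, 0, 0]],
    [[0, 0, 0], [0, 0, 0]],
  ],
)

```text
t: 17.5
ee_pos: [0.3108, -0.2813, 0.257]
orientation: [-2.264, -2.175, 0.002]
wrist_force: [-0.2, 0.4, 0.3]
finger_gap: 0.0007
finger_force: 0.0
```

```bash
python3 cmp.py; python3 -c "
from h import *
t=r.snapshot('top');s=r.snapshot('side')
f=lambda I,b:cv2.resize(I[b[1]:b[3],b[0]:b[2],::-1],(400,400),interpolation=cv2.INTER_CUBIC)
cv2.imwrite('pics/m4.png',np.hstack([f(t,(260,150,360,250)),f(s,(280,150,380,250))]))"
```

```text
top (395, 150) ((-0.03535939958183576, 0.06497149047949335), 0.9916549533605575)
top (336, 185) ((0.6021492354631981, 0.006823150473735495), 1.0523503247602486)
top (395, 95) ((-0.10870245605048012, -0.07979667125133005), 1.0446679087038393)
side (350, 150) ((-0.07365643724867965, 0.01675179212881517), 1.0086406259536742)
side (325, 190) ((-0.04943221009352072, -0.2096184782630246), 0.9968024583657583)
t 17.6 ee [ 0.313  -0.2788  0.2574] x-angle 1.5356 z [-8.0e-04  1.9e-03 -1.0e+00] gap 0.0005 F [0.12 0.84 0.01]
tool shift cm [41.49 17.87 22.4 ]
turn [-0.0009 -0.0019 -0.0044]
```

View pics/m4.png

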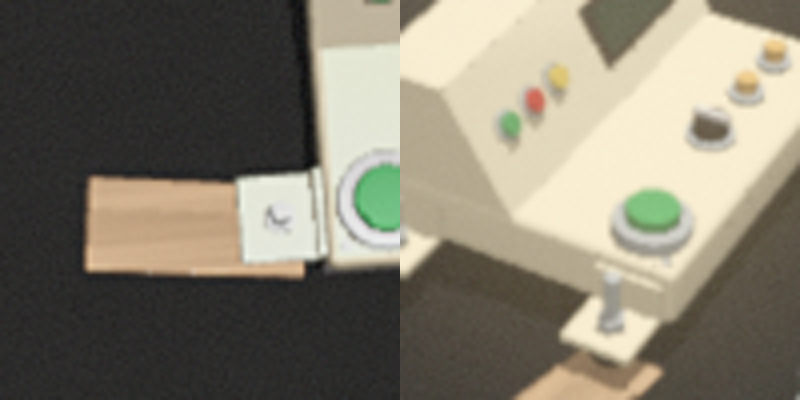

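```bash
python3 -c "
from h import *
for n,bx in(('top',(335,180,380,220)),('side',(325,190,362,220))):
  for I in (cv2.imread(f'pics/{n}0.png')[:,:,::-1],r.snapshot(n)):
    m=cv2.moments(mask(np.ascontiguousarray(I),(50,80,50),(85,255,255),bx),True);print(n,m['m10']/m['m00'],m['m01']/m['m00'],m['m00'])
# ECC translation of patches
for n,bs in(('top',[(312,180,376,225),(390,165,470,215),(462,175,498,210),(312,115,345,150),(400,90,490,150)]),('side',[(320,212,350,245),(325,190,362,220),(262,195,295,222),(378,150,402,180),(280,130,350,180)])):
  O=cv2.imread(f'pics/{n}0.png',0);I=cv2.cvtColor(r.snapshot(n),cv2.COLOR_RGB2GRAY)
  for x0,y0,x1,y1 in bs:
    W=np.eye(2,3,dtype=np.float32);cc,W=cv2.findTransformECC(O[y0:y1,x0:x1],I[y0:y1,x0:x1],W,cv2.MOTION_TRANSLATION)
    print(n,x0,y0,W[:,2].round(3),round(cc,4))
"
```

```text
top 356.4179104477612 199.11940298507463 201.0
top 356.45588235294116 199.02450980392157 204.0
side 342.8469387755102 202.31632653061226 98.0
side 342.72340425531917 202.0531914893617 94.0
top 312 180 [0.092 0.244] 0.9146
top 390 165 [ 0.07  -0.072] 0.9976
top 462 175 [ 0.044 -0.071] 0.9996
top 312 115 [ 0.042 -0.038] 0.9992
top 400 90 [ 0.03  -0.126] 0.9998
side 320 212 [ 0.239 -0.536] 0.9151
side 325 190 [-0.006 -0.089] 0.985
side 262 195 [ 0.047 -0.108] 0.9984
side 378 150 [-0.005 -0.03 ] 0.9996
side 280 130 [-0.092  0.043] 0.9973
```

The console moved by less than about 0.3 mm, the other feet are still seated, and the wedge and button are as wanted. Handing in.

```bash
python3 -c "
from bench import r
print(r.hand_in())"
```

```text
the job is handed in; nothing more can be done
None
```

I slid the wedge thin end first under the short foot until it held firm. I then pressed the green button fully down (11.6 N, no rocking seen) and let go, leaving the wedge in place. The job is handed in; the console moved by no more than about 0.3 mm, and the result of the judging was not shown.

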